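Zero the peak pointer and ready the probe over the mug

TASK

Get the thermometer ready for a fresh check: turn the peak-pointer knob on the dock fully back to its zero stop, then draw the long-handled probe up out of its well and bring it, leaning over at about 45 degrees with its point downwards, to where the point is above the middle of the handled mug's mouth, 3 to 8 cm higher than the rim. Finish while still holding it there in the gripper, still and touching nothing else; leave the mug, the short probe in its well and everything else on the worktop where they stand.

Things in the scene. Friction and masses are not known exactly. Their poses are not given: they have to be found in the camera images.
- dock: grey block fixed to the worktop, left or right of the mug, 75 (x) x 178 (y) mm; origin underneath its middle, x away from the robot (within 0.25 rad), z up. Well block at dock y -0.089..0.015, top 75 mm high, with two equal wells, 14 mm wide, 70 mm deep, at x 0, y -0.024 and -0.074. Dial tower at y 0.015..0.089, top 110 mm high, with the peak-pointer dial and knob at x 0, y 0.052
- reset_knob (a joint): angle of the peak-pointer knob, rad: 0 at its hard zero stop (bar and steel pointer along the dock's +x), growing clockwise seen from above, up to 1.8. Starts between 0.6 and 1.4, so turn it counter-clockwise seen from above. Light friction (0.04 N m), no spring: it stays where it is left
- knob_grip (a point): grip point on the knob's vertical axis, 141 mm above the worktop; turns with it, x along the bar. The knob is a black bar 34 mm long (x), 10 mm thick (y), 119 to 145 mm above the worktop, on a disc 34 mm across whose top is 22 mm below this point; pinch the bar across its thickness from above
- long_probe: the long-handled probe, 40 to 85 g, loose in either well. Origin on its axis under the collar, which rests on the well block 75 mm above the worktop; z up along the axis. Collar 26 mm across, 6 mm high; above it a straight round black handle 20 mm across up to z = +80 mm; below it a steel stem 7 mm across, pointed at z = -64 mm. Centre of mass at z = +39 mm: grip there, or it may swing
- long_probe_tip (a point): the pointed lower end of the long probe's stem (64 mm below its origin along its axis)
- short_probe: the other probe, 60 g, in the other well: same collar and stem, but a short black mushroom head 28 mm across ending 34 mm above its origin (origin under the collar). Leave it in its well
- mug: the handled mug, plain pale ceramic, 83 mm across the body, 115 mm over the handle, 93 mm tall, standing loose to the left or right of the dock; origin at the worktop under the middle of body and handle together, its handle towards its -y
- mug_mouth (a point): centre of the mug's mouth, level with its rim, 93 mm above the worktop (16 mm to the +y side of the mug's origin); the mouth is about 74 mm wide
- tea_light: a tea light in a low round cup, 38 mm across, 15 mm tall, between the dock and the mug; origin at its underside; a bystander
- spoon: a steel teaspoon, 130 mm long, lying near the front edge; origin at its underside; a bystander
- honey_jar: a screw-top jar, 61 mm across, 86 mm tall, behind the work; origin at its underside; a bystander
- tumbler: a clear drinking glass without a handle, 81 mm across, 92 mm tall, behind the work, below the wall cupboards, whose fronts begin at world x = 0.60 and undersides hang 0.46 m above the worktop: keep the arm clear of them; origin at its underside; a bystander
- tuna_tin: a low round food tin, 87 mm across, 40 mm tall, behind the work; origin at its underside; a bystander
- keys: a bunch of keys lying flat, 110 x 121 x 8 mm, front right; origin at its underside; a bystander
Not all that is in view belongs to the job. Leave any green or purple look-alike of the long_probe alone.

How it is judged:
On the way, in this order (a step that is already met when the one before it is completed fails the run):
1. the reset knob is back at its zero stop (within 0.06 rad) (value of joint reset_knob below 0.06 rad), for 0.2 s.
2. the long probe is drawn right out of its well and held by the gripper (height (world z) of long_probe_tip above 0.08 m and contact force between the fingers and long_probe above 0.5 N), for 0.2 s.
At the end, for the whole second after the job is handed in: The gripper holds the long probe, still and touching nothing else, its axis 30 to 60 degrees from upright, point down, within 30 mm level of the mug mouth's centre and 12 to 97 mm above the rim; knob within 0.1 rad of zero, mug within 30 mm of its place (value of joint reset_knob below 0.1 rad and contact force between the fingers and long_probe above 1 N and angle between long_probe's own z axis and vertical between 0.52 and 1.05 rad and horizontal distance between long_probe_tip and mug_mouth below 0.03 m and height (world z) of long_probe_tip between 0.105 and 0.19 m and contact force between long_probe and dock below 0.1 N and contact force between long_probe and mug below 0.1 N and contact force between long_probe and short_probe below 0.1 N and contact force between long_probe and tea_light below 0.1 N and linear speed of long_probe below 0.03 m/s and angular speed of long_probe below 0.15 rad/s and distance of mug_mouth from where it was at the start of the episode below 0.03 m); the arm keeps its last pose, push and grip.
It fails at once if the short probe is pulled out of its well or tipped (more than 20 mm) (distance of short_probe from where it was at the start of the episode above 0.02 m).
It fails at once if the mug is shoved or tipped (its mouth moves more than 30 mm) (distance of mug_mouth from where it was at the start of the episode above 0.03 m).
It fails at once if a bystander is moved more than 30 mm (distance of any of tea_light, spoon, honey_jar, tumbler, tuna_tin, keys from where it was at the start of the episode above 0.03 m).
It also fails if it takes over 54 s, if anything falls off the work surface, if the arm or the gripper's body presses on something with over 40 N, if the wrist force passes 120 N, or if a joint passes its speed limit or range.

ROBOT

A 7-joint arm with a two-finger parallel gripper is mounted at the origin on a cart in front of the work surface, level with it; the furniture and walls round the work are solid. World frame = base frame: x ahead of the robot, y to its left, z up, the work surface at z = 0. Lengths are in m, angles in rad, forces in N, time in s.
With the tool pointing down it reaches from about 0.4 to 0.85 m from the base axis. Payload 10.4 kg.
Tool frame: the origin (TCP) lies at the very end of the fingers, on their centre line; the grasp point (between the pads) lies r.tcp_to_grasp behind it (r.tcp_to_grasp is the distance from the TCP to the grasp point, in m); z points along the fingers, y is the line along which they close (so a half turn about z gives the same grasp; the last joint's range is limited). The gripper opens to 87 mm and grips with 3 to 60 N. Pads are 19 mm wide; open, the fingers measure 117 mm over their backs; the gripper's body (75 mm by 190 mm) begins 51 mm behind the grasp point.
Start: joints at [-1.169, 0.332, -0.065, 1.46, 0.022, 1.35, -0.088], TCP at [0.258, 0.569, 0.223] pointing down, gripper open.
Joint ranges: [-2.6, 2.6], [-0.5, 2.12], [-1.47, 1.34], [0.16, 2.42], [-1.27, 4.41], [0.06, 2.06], [-2.6, 2.6]. Speed limits (rad/s): [2.22, 2.22, 2.79, 2.79, 3.14, 3.14, 3.14].

INTERFACE

Orientations are given as a unit quaternion [x, y, z, w].
In Python, from bench import monitor, cams, ticket, r gives the robot as it stands.
- The arm moves only by the shell command python3 -m crank 'ROWS' [OPENING] [FORCE]. ROWS is a JSON object whose one key "steps" holds a list of rows, each a list of 2 entries, a list of its own where there are three numbers: the shift along the world's x, y, z in units of 25 mm (1.0 is 25 mm), then the turn, a rotation vector about the world's x, y, z in units of 5 degrees (1.0 is 5 degrees). In form: {"steps": [[[x, y, z], [ax, ay, az]], ...]}. A call has 1 to 10 rows; each row shifts and turns the commanded pose from where the row before left it; what a row does not reach is not made up. A row lasts 1/12 s, in which the tool goes at most 41.7 mm and 7.16 degrees, less where a joint would pass 70% of its speed; a pose out of reach is approached as far as the arm can. A call is refused whole if a number of a shift passes 1 or a number of a turn 1, either way. A call with a gripper value outside its range is refused whole. OPENING is the finger opening in mm, from 0 to 87, set as the call begins (- or left out, the last holds). The fingers move at their own pace and stop on an object; FORCE is the grip in N (left out, the last holds). Time passes only in rows, so rows that do not move let the fingers close. It gives the time, the measured TCP pose, the force, the opening and the grip force at its end, in the units of the state.
- monitor.read_state(): the state, without advancing time (a new reading comes with each control period).
- cams.camera(name): name is "scene" or "top" or "wrist"; returns a dict with "pixels" (384x512x3 uint8, blue, green, red), "z_map" (384x512 float32, m along the optical axis (not along the pixel's ray), 0 where there is no reading), "vfov" (degrees; the focal length in pixels is half the picture's height over the tangent of half this angle, whatever the lens; pixels are square), "cx", "cy" (the principal point, pixels), "T" (4x4, takes a point from camera to world coordinates). Camera axes: x right, y up, looking along -z (the intrinsics and any distortion apply to the point x, -y, -z); pixel columns grow to the right and rows downward; lengths in m; the calibration is good to about 2 mm. A picture is of the moment at which its call begins.
- ticket.close_job(): hands the job in; it is judged then, once.
The state is a dict: "time": time; "joint_positions": joint angles; "joint_vel": joint speeds; "joint_torque": joint torques, N m; "ee_pos": TCP position; "eef_rot": TCP orientation; "ft_force": force on the tool from outside, world axes, zero at the start; "torque": the same for the moment, N m; "width": finger opening in m; "grip_force": force on a finger pad.
Only numpy, scipy, OpenCV 4.12 (cv2) and the standard library are available. Lean on these libraries where they do the work, as an engineer would, in place of code of your own. Each camera call takes 0.05 s, during which the arm holds its last target. There are 200 camera calls.

## Working session

There is one attempt and no reset: what is moved stays moved. The work goes in short steps, Python scripts to look and compute and a shell command to move; the robot and the scene stay as the last step left them, time stands still between calls to the robot, and variables do not carry over. Pictures are saved under pics/ and viewed, at most 10 in all, crops included, and the job is handed in when it is done.

```bash
mkdir -p pics; ls; cat > h.py <<'E'
from bench import monitor, cams, ticket, r
import numpy as np, cv2
def shot(name,f):
    c=cams.camera(name); np.savez('pics/'+f+'.npz',**c); cv2.imwrite('pics/'+f+'.png',c['pixels']); return c
def load(f): return dict(np.load('pics/'+f+'.npz'))
def world(c,u,v,z=None):
    H=c['pixels'].shape[0]; fl=H/2/np.tan(np.radians(float(c['vfov']))/2)
    d=np.array([(u-c['cx'])/fl,-(v-c['cy'])/fl,-1.0]); T=c['T']
    if z is None: return (T@np.r_[d*c['z_map'][int(v),int(u)],1])[:3]
    w=T[:3,:3]@d; return T[:3,3]+w*(z-T[2,3])/w[2]
E
python3 - <<'E'
from h import *
for n in('scene','top'):
    c=shot(n,n+'0'); print({k:(v if np.size(v)<17 else v.shape) for k,v in c.items()})
cv2.imwrite('pics/both0.png',cv2.resize(np.hstack([load('scene0')['pixels'],load('top0')['pixels']]),(800,300)))
cv2.imwrite('pics/top0b.png',cv2.resize(load('top0')['pixels'],(800,600)))
print(monitor.read_state(), r.tcp_to_grasp)
E
```

```text
pics
{'pixels': (384, 512, 3), 'z_map': (384, 512), 'vfov': 52.34302559279336, 'cx': 252.07786822636882, 'cy': 194.3706924191857, 'T': array([[ 0.88597875,  0.22715038, -0.40428253,  0.12001746],
       [-0.46367338,  0.44705021, -0.76495301, -0.88181476],
       [ 0.00697522,  0.86518716,  0.50140057,  0.58289078],
       [ 0.        ,  0.        ,  0.        ,  1.        ]])}
{'pixels': (384, 512, 3), 'z_map': (384, 512), 'vfov': 49.41565884801312, 'cx': 254.36629553656064, 'cy': 190.31305024904032, 'T': array([[ 0.06614962,  0.97647926, -0.20521326,  0.29833137],
       [-0.99779775,  0.06574175, -0.00881273, -0.14603195],
       [ 0.00488563,  0.20534429,  0.9786776 ,  1.12595525],
       [ 0.        ,  0.        ,  0.        ,  1.        ]])}
{'time': 0.1, 'joint_positions': array([-1.16860483,  0.33280549, -0.06470955,  1.46089308,  0.02158816,
        1.34992467, -0.08850013]), 'joint_vel': array([-0.00060391, -0.00157653,  0.00082601, -0.00053073,  0.0003558 ,
       -0.00074808, -0.00077144]), 'joint_torque': array([ 5.86868009e-04, -6.24542284e+01,  2.41175957e-02, -3.90723217e+01,
       -6.14709291e-02,  3.65690805e-02,  6.95886365e-05]), 'ee_pos': array([0.257424  , 0.56911479, 0.22181846]), 'eef_rot': array([ 2.10789532e-01,  9.77531241e-01, -6.57456757e-04, -1.17065051e-04]), 'ft_force': array([0.58179934, 0.35586977, 0.11603381]), 'torque': array([0.03561915, 0.02207364, 0.01375103]), 'grip_force': 0.0, 'width': 0.08714565959499006} 0.0187
```

View pics/top0b.png

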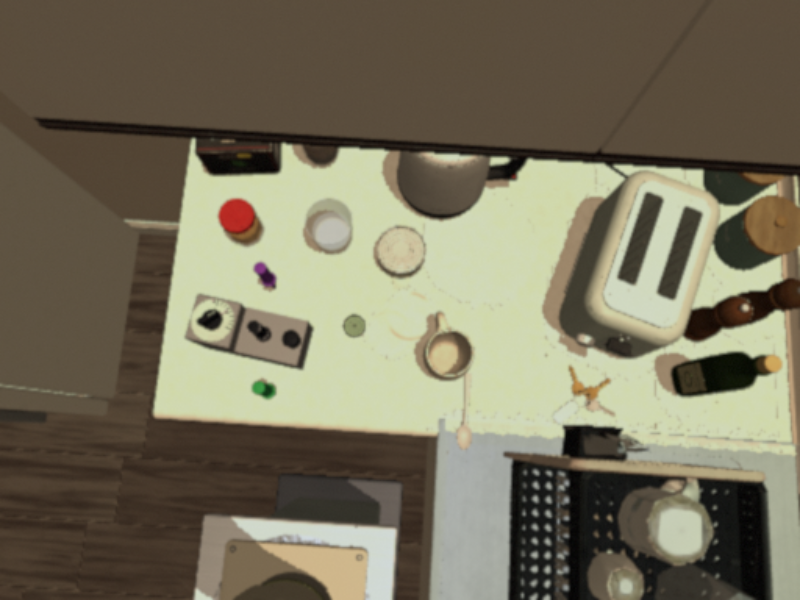

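View pics/scene0.png

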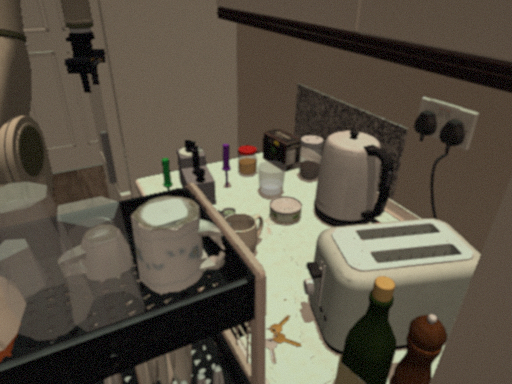

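The top view shows the dock at about (250,330) in the 800x600 view, with the dial at its left end and the wells to its right. The mug is at (447,352) with its handle facing away from the robot, the tea light is at (354,325), and the green and purple decoys are in front of and behind the dock. I'll enlarge these.

```bash
python3 - <<'E'
from h import *
c=load('top0'); 
cv2.imwrite('pics/dock.png',cv2.resize(c['pixels'][160:265,110:250],(800,600),interpolation=cv2.INTER_CUBIC))
cv2.imwrite('pics/mug.png',cv2.resize(c['pixels'][190:250,260:340],(640,480),interpolation=cv2.INTER_CUBIC))
E
```

```text
(no output)
```

View pics/dock.png

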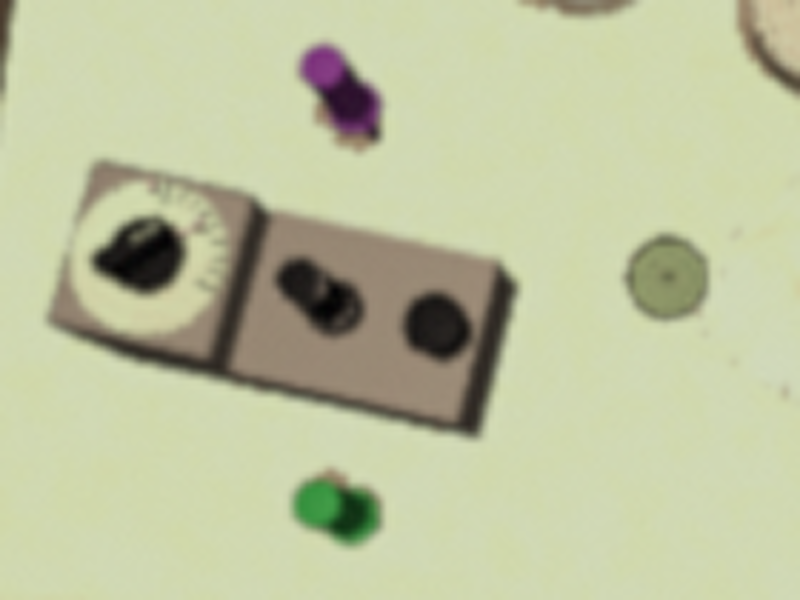

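View pics/mug.png

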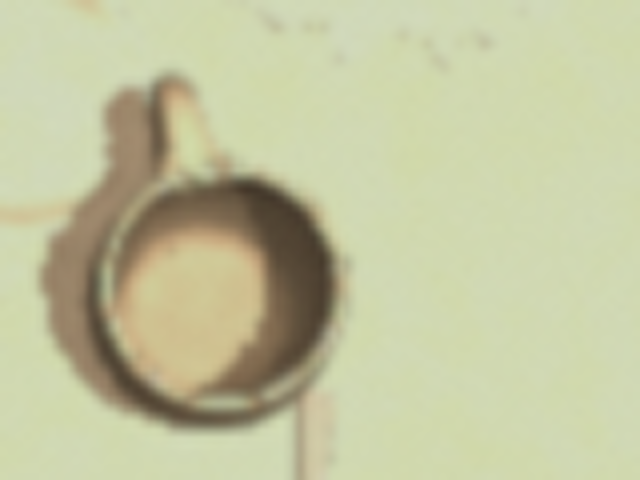

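```bash
python3 - <<'E'
from h import *
c=load('top0'); np.set_printoptions(precision=4,suppress=True)
def P(u,v,z,n): 
    a=110+(u+.5)/5.714-.5; b=160+(v+.5)/5.714-.5; print(n,world(c,a,b,z),world(c,round(a),round(b)))
P(95,160,.11,'tTL');P(255,197,.11,'tTR');P(212,360,.11,'tBR');P(50,320,.11,'tBL')
P(500,262,.075,'wTR');P(460,425,.075,'wBR')
P(300,277,.155,'longtop');P(340,302,.081,'collar');P(437,325,.109,'shorttop');P(148,256,.119,'disc');P(130,245,.145,'bar')
P(667,277,.015,'tea');P(322,65,.155,'purp');P(320,503,.155,'green')
for u,v in((217,172),(217,425),(95,290),(340,290),(217,298)):
    a=260+(u+.5)/8-.5;b=190+(v+.5)/8-.5; print('mug',world(c,a,b,.093),world(c,round(a),round(b)))
# fit points by height band
z=c['z_map']; vv,uu=np.mgrid[:384,:512]; fl=192/np.tan(np.radians(float(c['vfov']))/2)
pc=np.stack([(uu-c['cx'])/fl*z,-(vv-c['cy'])/fl*z,-z,np.ones_like(z)],-1)@c['T'].T
np.save('pics/pc.npy',pc)
for lo,hi,n in((.105,.114,'tower'),(.07,.08,'well'),(.135,.15,'bar/knob'),(.15,.16,'handle'),(.088,.098,'rim')):
    m=(pc[...,2]>lo)&(pc[...,2]<hi)&(uu>110)&(uu<320)&(vv>170)&(vv<262)
    k,lab,st,ce=cv2.connectedComponentsWithStats(m.astype('uint8'))
    for i in range(1,k):
        if st[i,4]>6:
            q=pc[lab==i][:,:2].astype('float32'); R=cv2.minAreaRect(q*1000); print(n,st[i,4],q.mean(0),R,cv2.minEnclosingCircle(q*1000))
E
```

```text
tTL [0.4969 0.1816 0.11  ] [0.517  0.2173 0.0008]
tTR [0.4852 0.1103 0.11  ] [ 0.5059  0.1391 -0.0017]
tBR [0.4132 0.1204 0.11  ] [0.4142 0.1241 0.0926]
tBL [0.4257 0.1918 0.11  ] [ 0.4384  0.2292 -0.0002]
wTR [0.4695 0.0067 0.075 ] [ 0.4832  0.0182 -0.0017]
wBR [0.3958 0.0174 0.075 ] [0.3963 0.0185 0.0694]
longtop [0.4447 0.0766 0.155 ] [0.4454 0.0776 0.1516]
collar [0.4459 0.0747 0.081 ] [0.4423 0.068  0.1145]
shorttop [0.4348 0.0261 0.109 ] [0.4364 0.027  0.1058]
disc [0.4549 0.1507 0.119 ] [0.4533 0.1474 0.1346]
bar [0.4549 0.1511 0.145 ] [0.4562 0.1525 0.1436]
tea [ 0.4774 -0.0638  0.015 ] [ 0.4793 -0.0621  0.0041]
purp [0.535  0.0774 0.155 ] [0.538  0.0802 0.1425]
green [0.3533 0.0583 0.155 ] [0.3531 0.0597 0.143 ]
mug [ 0.4674 -0.221   0.093 ] [ 0.4683 -0.2221  0.0887]
mug [ 0.3886 -0.225   0.093 ] [ 0.3911 -0.2286  0.0562]
mug [ 0.4278 -0.185   0.093 ] [ 0.4311 -0.1851  0.0626]
mug [ 0.4329 -0.261   0.093 ] [ 0.4329 -0.2613  0.0892]
mug [ 0.4279 -0.223   0.093 ] [ 0.4385 -0.2304  0.0049]
tower 9 [0.5307 0.076 ] ((530.4950561523438, 76.11878204345703), (3.83525013923645, 14.56
[... 3153 characters left out ...]
126953125), (32.49656295776367, 4.381296634674072), 8.20211410522461) ((424.63604736328125, -193.02842712402344), 16.249040603637695)
rim 7 [0.4148 0.1248] ((414.6018981933594, 126.15425872802734), (2.540631055831909, 12.280240058898926), 16.483448028564453) ((415.82000732421875, 126.51469421386719), 6.1402201652526855)
rim 24 [ 0.4089 -0.2507] ((410.4132995605469, -251.36697387695312), (6.392988204956055, 38.34416198730469), 50.89706039428711) ((411.90264892578125, -249.5345458984375), 19.19036293029785)
rim 23 [ 0.3976 -0.2158] ((398.0418395996094, -215.68914794921875), (34.38052749633789, 6.572449207305908), 72.81193542480469) ((401.1812744140625, -216.66026306152344), 17.190364837646484)
```

Depth fits agree with the given sizes:

| Item | World position |
|---|---|
| Knob | (0.4547, 0.1515), bar about 43° from zero |
| Long probe | (0.4435, 0.0765) |
| Mug mouth | about (0.429, -0.223) |
| Dock | yaw about -8.5° |

I'll go above the knob with the closing line at 38°.

```bash
python3 -m crank '{"steps":[[[0.46,-0.98,0],[0,0,-0.55]],[[0.46,-0.98,0],[0,0,-0.55]],[[0.46,-0.98,0],[0,0,-0.55]],[[0.46,-0.98,0],[0,0,-0.55]],[[0.46,-0.98,0],[0,0,-0.55]],[[0.46,-0.98,0],[0,0,-0.55]],[[0.46,-0.98,0],[0,0,-0.55]],[[0.46,-0.98,0],[0,0,-0.55]],[[0.46,-0.98,0],[0,0,-0.55]],[[0.46,-0.98,0],[0,0,-0.55]]]}' 40
python3 -m crank '{"steps":[[[0.46,-0.98,0],[0,0,0]],[[0.46,-0.98,0],[0,0,0]],[[0.46,-0.98,0],[0,0,0]],[[0.46,-0.98,0],[0,0,0]],[[0.46,-0.98,0],[0,0,0]],[[0.46,-0.98,0],[0,0,0]],[[0.46,-0.98,0],[0,0,0]],[[0,0,0],[0,0,0]],[[0,0,0],[0,0,0]],[[0,0,0],[0,0,0]]]}'
cat > e.py <<'E'
from h import *
from scipy.spatial.transform import Rotation as R
s=monitor.read_state(); M=R.from_quat(s['eef_rot']).as_matrix(); np.set_printoptions(precision=4,suppress=True)
print('t',s['time'],'tcp',s['ee_pos'],'grasp',s['ee_pos']-r.tcp_to_grasp*M[:,2],'z',M[:,2],'y-ang',np.degrees(np.arctan2(M[1,1],M[0,1])),'q',s['joint_positions'],'w',s['width'],s['grip_force'],s['ft_force'])
E
python3 e.py
```

```text
time: 0.93
ee_pos: [0.3728, 0.323, 0.2223]
eef_rot: [0.438, 0.899, -0.0, -0.0]
ft_force: [0.8, -0.0, -0.0]
width: 0.0406
grip_force: 0.0
time: 1.77
ee_pos: [0.4527, 0.1536, 0.2224]
eef_rot: [0.437, 0.899, -0.0, -0.0]
ft_force: [-0.9, 1.5, -0.7]
width: 0.0402
grip_force: 0.0
t 1.7667 tcp [0.4527 0.1536 0.2224] grasp [0.4527 0.1536 0.2411] z [-0.0005  0.0002 -1.    ] y-ang 38.18312849851953 q [-0.7316 -0.0056  0.3102  1.85    0.0014  1.2973  0.2446] w 0.04017199179993054 0.0 [-0.8958  1.4814 -0.7099]
```

```bash
python3 -m crank '{"steps":[[[0.08,-0.08,-0.65],[0,0,0]],[[0,0,-0.65],[0,0,0]],[[0,0,-0.65],[0,0,0]],[[0,0,-0.65],[0,0,0]],[[0,0,-0.65],[0,0,0]],[[0,0,-0.65],[0,0,0]],[[0,0,0],[0,0,0]],[[0,0,0],[0,0,0]]]}'
python3 -m crank '{"steps":[[[0,0,0],[0,0,0]],[[0,0,0],[0,0,0]],[[0,0,0],[0,0,0]],[[0,0,0],[0,0,0]],[[0,0,0],[0,0,0]],[[0,0,0],[0,0,0]],[[0,0,0],[0,0,0]],[[0,0,0],[0,0,0]]]}' 0 25; python3 e.py
```

```text
time: 2.43
ee_pos: [0.4543, 0.1518, 0.1247]
eef_rot: [0.436, 0.9, -0.001, -0.001]
ft_force: [0.5, -0.0, 0.5]
width: 0.0399
grip_force: 0.0
time: 3.1
ee_pos: [0.4568, 0.1523, 0.1257]
eef_rot: [0.437, 0.9, 0.002, 0.001]
ft_force: [8.1, 5.3, -5.9]
width: 0.0095
grip_force: 25.0
t 3.1 tcp [0.4568 0.1523 0.1257] grasp [0.4567 0.1523 0.1444] z [ 0.0042  0.0024 -1.    ] y-ang 38.186536478632554 q [-0.7189  0.0889  0.3186  1.9707 -0.0322  1.0818  0.28  ] w 0.009530074134938888 24.99065101146698 [ 8.0651  5.2529 -5.8743]
```

```bash
python3 -m crank '{"steps":[[[0.08,0.05,0],[0,0,0.6]],[[0,0,0],[0,0,0.9]],[[0,0,0],[0,0,0.9]],[[0,0,0],[0,0,0.9]],[[0,0,0],[0,0,0.9]],[[0,0,0],[0,0,0.9]],[[0,0,0],[0,0,0.9]],[[0,0,0],[0,0,0.9]],[[0,0,0],[0,0,0.9]],[[0,0,0],[0,0,0]]]}'; python3 e.py
python3 -m crank '{"steps":[[[0,0,0],[0,0,0.6]],[[0,0,0],[0,0,0.6]],[[0,0,0],[0,0,0.4]],[[0,0,0],[0,0,0.4]],[[0,0,0],[0,0,0]],[[0,0,0],[0,0,0]]]}'; python3 e.py; python3 -c "
from h import *; print(monitor.read_state()['torque'])"
```

```text
time: 3.93
ee_pos: [0.4568, 0.1523, 0.1256]
eef_rot: [0.109, 0.994, 0.0, -0.0]
ft_force: [-3.4, -0.6, 6.4]
width: 0.0097
grip_force: 25.0
t 3.9333 tcp [0.4568 0.1523 0.1256] grasp [0.4568 0.1523 0.1443] z [-0.0005  0.0003 -1.    ] y-ang 77.4584599099552 q [-0.6852  0.0937  0.2838  1.9649 -0.0301  1.0873  0.9633] w 0.009707733028666248 24.99757021665573 [-3.4374 -0.5675  6.4125]
time: 4.43
ee_pos: [0.4571, 0.1523, 0.1256]
eef_rot: [0.026, 1.0, 0.0, -0.0]
ft_force: [-3.2, -0.3, 6.4]
width: 0.0106
grip_force: 26.6
t 4.4333 tcp [0.4571 0.1523 0.1256] grasp [0.4571 0.1523 0.1443] z [-0.0001  0.0006 -1.    ] y-ang 87.05606724066003 q [-0.6769  0.094   0.2754  1.9644 -0.0296  1.0868  1.1305] w 0.010638651781044605 26.578750375192612 [-3.2467 -0.301   6.3616]
[-0.05955954  0.66465671 -0.55055423]
```

```bash
python3 -m crank '{"steps":[[[0,0,0],[0,0,0]],[[0,0,0],[0,0,0]],[[0,0,0],[0,0,0]],[[0,0,0],[0,0,0]],[[0,0,0.6],[0,0,0]],[[0,0,0.6],[0,0,0]],[[0,0,0.6],[0,0,0]],[[0,0,0.6],[0,0,0]],[[0,0,0.6],[0,0,0]],[[0,0,0],[0,0,0]]]}' 44
python3 -m crank '{"steps":[[[0,-1,0.5],[0,0,-0.96]],[[0,-1,0.5],[0,0,-0.96]],[[0,-1,0],[0,0,-0.96]],[[0,-1,0],[0,0,-0.96]],[[0,-1,0],[0,0,-0.96]],[[0,-1,0],[0,0,-0.96]],[[0,-1,0],[0,0,-0.96]],[[0,-1,0],[0,0,-0.96]],[[0,-1,0],[0,0,-0.96]],[[0,-1,0],[0,0,-0.96]]]}'
python3 -m crank '{"steps":[[[0,0,0],[0,0,-0.96]],[[0,0,0],[0,0,-0.96]],[[0,0,0],[0,0,-0.96]],[[0,0,0],[0,0,-0.96]],[[0,0,0],[0,0,-0.96]],[[0,0,0],[0,0,-0.96]],[[0,0,0],[0,0,-0.96]],[[0,0,0],[0,0,-0.96]],[[0,0,0],[0,0,-0.96]],[[0,0,0],[0,0,-0.96]]]}'
python3 e.py; python3 - <<'E'
from h import *
c=shot('top','top1'); z=c['z_map']; vv,uu=np.mgrid[:384,:512]; fl=192/np.tan(np.radians(float(c['vfov']))/2)
pc=np.stack([(uu-c['cx'])/fl*z,-(vv-c['cy'])/fl*z,-z,np.ones_like(z)],-1)@c['T'].T
x,y,h=pc[...,0],pc[...,1],pc[...,2]
for n,cx,cy,lo,hi,rr in(('knob',.455,.152,.135,.15,.03),('handle',.4435,.0765,.148,.16,.02),('tower',.455,.152,.104,.114,.06)):
    m=(h>lo)&(h<hi)&(np.hypot(x-cx,y-cy)<rr); q=pc[m][:,:2].astype('float32')*1000
    print(n,m.sum(),cv2.minAreaRect(q) if m.sum()>3 else '')
cv2.imwrite('pics/top1c.png',cv2.resize(c['pixels'][150:290,100:340],(800,467),interpolation=cv2.INTER_CUBIC))
E
```

```text
time: 5.27
ee_pos: [0.4584, 0.1527, 0.2027]
eef_rot: [0.025, 1.0, 0.001, 0.002]
ft_force: [1.1, 0.3, 0.6]
width: 0.044
grip_force: 0.0
time: 6.1
ee_pos: [0.4567, -0.099, 0.2244]
eef_rot: [0.431, 0.902, -0.0, -0.0]
ft_force: [0.1, 0.6, -0.3]
width: 0.0441
grip_force: 0.0
time: 6.93
ee_pos: [0.4569, -0.0977, 0.2243]
eef_rot: [0.761, 0.649, -0.0, -0.0]
ft_force: [0.2, -0.4, 0.6]
width: 0.044
grip_force: 0.0
t 6.9333 tcp [ 0.4569 -0.0977  0.2243] grasp [ 0.4569 -0.0977  0.243 ] z [-0.0006 -0.0002 -1.    ] y-ang -9.07808460362558 q [-0.3987 -0.0466  0.5023  1.8794  0.0235  1.3037 -0.0615] w 0.04399678834955049 0.0 [ 0.1854 -0.4398  0.5785]
knob 69 ((455.1993408203125, 151.9981689453125), (10.668731689453125, 32.59508514404297), 84.15937042236328)
handle 61 ((444.34674072265625, 77.5982666015625), (18.62286949157715, 18.08829689025879), 49.06609344482422)
tower 688 ((455.19195556640625, 151.76419067382812), (74.70956420898438, 75.15054321289062), 81.01453399658203)
```

View pics/top1c.png

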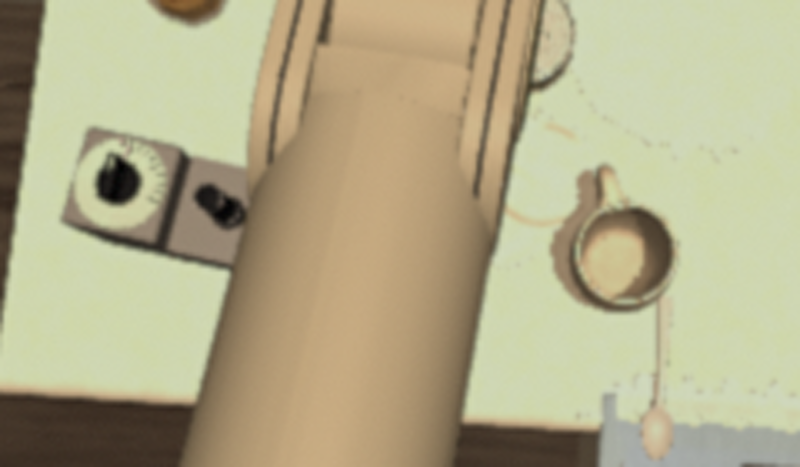

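The knob bar is back at zero and nothing else has moved. Before picking up the probe, I'll rehearse a sideways tilt (handle towards +y) with the empty gripper.

```bash
python3 -m crank '{"steps":[[[-0.11,-0.26,0],[-0.9,0,0]],[[-0.11,-0.26,0],[-0.9,0,0]],[[-0.11,-0.26,0],[-0.9,0,0]],[[-0.11,-0.26,0],[-0.9,0,0]],[[-0.11,-0.26,0],[-0.9,0,0]],[[-0.11,-0.26,0],[-0.9,0,0]],[[-0.11,-0.26,0],[-0.9,0,0]],[[-0.11,-0.26,0],[-0.9,0,0]],[[-0.11,-0.26,0],[-0.9,0,0]],[[-0.11,-0.26,0],[-0.9,0,0]]]}';python3 -m crank '{"steps":[[[0,0,0],[0,0,0]],[[0,0,0],[0,0,0]]]}'; python3 e.py
```

```text
time: 7.82
ee_pos: [0.4297, -0.1627, 0.2249]
eef_rot: [0.7, 0.602, -0.25, 0.292]
ft_force: [0.0, -0.2, -1.2]
width: 0.0444
grip_force: 0.0
time: 7.98
ee_pos: [0.4293, -0.1623, 0.2241]
eef_rot: [0.701, 0.602, -0.249, 0.289]
ft_force: [0.6, 0.3, 1.1]
width: 0.0439
grip_force: 0.0
t 7.9833 tcp [ 0.4293 -0.1623  0.2241] grasp [ 0.4294 -0.1491  0.2374] z [-0.0006 -0.7061 -0.7081] y-ang -6.1505707214006895 q [-0.5426 -0.0005  0.2419  2.0684  0.751   1.4169 -0.7059] w 0.043891207352031794 0.0 [0.6475 0.3006 1.1079]
```

```bash
python3 -m crank '{"steps":[[[0.06,0.96,0],[0.9,0,0]],[[0.06,0.96,0],[0.9,0,0]],[[0.06,0.96,0],[0.9,0,0]],[[0.06,0.96,0],[0.9,0,0]],[[0.06,0.96,0],[0.9,0,0]],[[0.06,0.96,0],[0.9,0,0]],[[0.06,0.96,0],[0.9,0,0]],[[0.06,0.96,0],[0.9,0,0]],[[0.06,0.96,0],[0.9,0,0]],[[0.06,0.96,0],[0.9,0,0]]]}';python3 -m crank '{"steps":[[[0,0,0],[0,0,0]],[[0,0,0],[0,0,0]],[[0,0,0],[0,0,0]]]}'; python3 e.py
```

```text
time: 8.82
ee_pos: [0.446, 0.0784, 0.2269]
eef_rot: [0.759, 0.651, 0.004, -0.002]
ft_force: [0.2, 0.3, -0.5]
width: 0.0442
grip_force: 0.0
time: 9.07
ee_pos: [0.4449, 0.0761, 0.2254]
eef_rot: [0.76, 0.65, -0.0, 0.001]
ft_force: [0.3, -0.2, 0.0]
width: 0.0439
grip_force: 0.0
t 9.0667 tcp [0.4449 0.0761 0.2254] grasp [0.4448 0.0761 0.2441] z [ 0.001  -0.0015 -1.    ] y-ang -8.852361027312085 q [-0.5644 -0.0718  0.2808  1.9038  0.0224  1.3063 -0.4447] w 0.04393179587481626 0.0 [ 0.2514 -0.186   0.0098]
```

```bash
python3 -m crank '{"steps":[[[0,0,-0.58],[0,0,0]],[[0,0,-0.58],[0,0,0]],[[0,0,-0.58],[0,0,0]],[[0,0,-0.58],[0,0,0]],[[0,0,-0.58],[0,0,0]],[[0,0,-0.58],[0,0,0]],[[0,0,-0.58],[0,0,0]],[[0,0,-0.58],[0,0,0]],[[0,0,-0.56],[0,0,0]],[[0,0,0],[0,0,0]]]}';python3 -m crank '{"steps":[[[0,0,0],[0,0,0]],[[0,0,0],[0,0,0]],[[0,0,0],[0,0,0]],[[0,0,0],[0,0,0]],[[0,0,0],[0,0,0]],[[0,0,0],[0,0,0]],[[0,0,0],[0,0,0]],[[0,0,0],[0,0,0]]]}' 0 35; python3 e.py
```

```text
time: 9.9
ee_pos: [0.443, 0.0762, 0.0929]
eef_rot: [0.759, 0.651, -0.002, -0.0]
ft_force: [-1.1, -0.3, -0.4]
width: 0.0439
grip_force: 0.0
time: 10.57
ee_pos: [0.445, 0.0773, 0.0957]
eef_rot: [0.76, 0.651, 0.0, 0.0]
ft_force: [-0.8, 0.7, 6.0]
width: 0.0193
grip_force: 35.0
t 10.5667 tcp [0.445  0.0773 0.0957] grasp [0.445  0.0773 0.1144] z [ 0.001   0.0003 -1.    ] y-ang -8.841087308780512 q [-0.5551  0.063   0.2921  2.0669 -0.0215  1.0134 -0.4065] w 0.019272728887483083 34.99953446444124 [-0.7819  0.6598  5.9997]
```

Gripped at about 19 mm, which is the handle. Drawing it straight up by 150 mm.

```bash
python3 -m crank '{"steps":[[[0,0,0.6],[0,0,0]],[[0,0,0.6],[0,0,0]],[[0,0,0.6],[0,0,0]],[[0,0,0.6],[0,0,0]],[[0,0,0.6],[0,0,0]],[[0,0,0.6],[0,0,0]],[[0,0,0.6],[0,0,0]],[[0,0,0.6],[0,0,0]],[[0,0,0.6],[0,0,0]],[[0,0,0.6],[0,0,0]]]}';python3 -m crank '{"steps":[[[0,0,0],[0,0,0]],[[0,0,0],[0,0,0]],[[0,0,0],[0,0,0]],[[0,0,0],[0,0,0]],[[0,0,0],[0,0,0]]]}'; python3 e.py
```

```text
time: 11.4
ee_pos: [0.4443, 0.0771, 0.2457]
eef_rot: [0.76, 0.651, -0.0, -0.0]
ft_force: [-1.1, -0.2, -0.8]
width: 0.0195
grip_force: 35.0
time: 11.82
ee_pos: [0.4441, 0.0771, 0.2441]
eef_rot: [0.759, 0.651, -0.001, -0.0]
ft_force: [-0.5, -0.2, -1.4]
width: 0.0194
grip_force: 35.0
t 11.8167 tcp [0.4441 0.0771 0.2441] grasp [0.4442 0.0771 0.2628] z [-0.0013 -0.0006 -1.    ] y-ang -8.839917430255403 q [-0.5677 -0.0826  0.2799  1.874   0.0236  1.3485 -0.4483] w 0.01940752485698834 34.99894489534199 [-0.4661 -0.1598 -1.3917]
```

```bash
python3 -m crank '{"steps":[[[-0.06,-0.96,0],[-0.9,0,0]],[[-0.06,-0.96,0],[-0.9,0,0]],[[-0.06,-0.96,0],[-0.9,0,0]],[[-0.06,-0.96,0],[-0.9,0,0]],[[-0.06,-0.96,0],[-0.9,0,0]],[[-0.06,-0.96,0],[-0.9,0,0]],[[-0.06,-0.96,0],[-0.9,0,0]],[[-0.06,-0.96,0],[-0.9,0,0]],[[-0.06,-0.96,0],[-0.9,0,0]],[[-0.06,-0.96,0],[-0.9,0,0]]]}';python3 -m crank '{"steps":[[[0,0,-0.4],[0,0,0]],[[0,0,-0.4],[0,0,0]],[[0,0,-0.4],[0,0,0]],[[0,0,0],[0,0,0]],[[0,0,0],[0,0,0]],[[0,0,0],[0,0,0]]]}'; python3 e.py
python3 - <<'E'
from h import *
from scipy.spatial.transform import Rotation as R
s=monitor.read_state(); M=R.from_quat(s['eef_rot']).as_matrix(); print('tip est',s['ee_pos']+M[:,2]*(.103-r.tcp_to_grasp))
a=shot('scene','scene2');b=shot('top','top2')
cv2.imwrite('pics/fin.png',np.hstack([cv2.resize(a['pixels'][130:280,140:340],(400,300)),cv2.resize(b['pixels'][150:270,220:380],(400,300))]))
E
```

```text
time: 12.65
ee_pos: [0.4296, -0.1636, 0.2449]
eef_rot: [0.701, 0.601, -0.25, 0.292]
ft_force: [-0.3, -0.8, -0.9]
width: 0.0198
grip_force: 35.0
time: 13.15
ee_pos: [0.43, -0.1624, 0.2154]
eef_rot: [0.702, 0.601, -0.248, 0.291]
ft_force: [-0.0, 0.9, 0.2]
width: 0.0192
grip_force: 35.0
t 13.15 tcp [ 0.43   -0.1624  0.2154] grasp [ 0.43   -0.1492  0.2287] z [ 0.0008 -0.7067 -0.7076] y-ang -6.2551736617479845 q [-0.5342  0.0117  0.2346  2.0774  0.7526  1.3993 -0.7229] w 0.019226230023828075 34.99892405234277 [-0.0275  0.9476  0.1595]
tip est [ 0.43002972 -0.22195214  0.15577575]
```

View pics/fin.png

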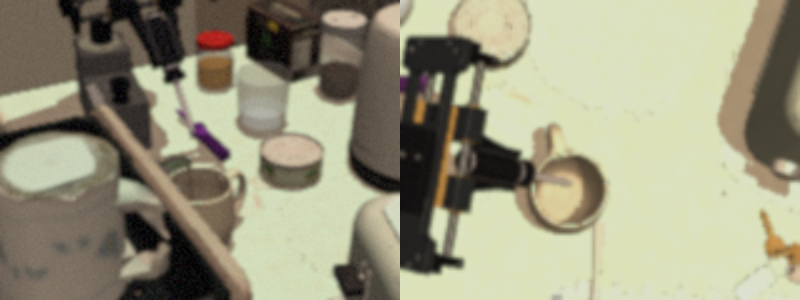

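The probe is held at a lean above the mug's mouth (tip at about (568,183) in the right half). The purple look-alike, which stood upright at first, now appears to be lying down at (205,130) in the left half. I'll check that.

```bash
python3 - <<'E'
from h import *
a0=load('scene0');a=load('scene2');b0=load('top0');b=load('top2');t1=load('top1')
f=lambda i,y,x:cv2.resize(i['pixels'][y:y+90,x:x+120],(400,300),interpolation=cv2.INTER_CUBIC)
cv2.imwrite('pics/cmp.png',np.vstack([np.hstack([f(a0,130,160),f(a,130,160)]),np.hstack([f(b0,165,130),f(b,165,130)])]))
for n,i in(('0',b0),('1',t1),('2',b)):
    p=i['pixels'].astype(int); m=(p[...,0]>p[...,1]+30)&(p[...,2]>p[...,1]+15); m[:150]=0;m[270:]=0;v,u=np.nonzero(m)
    print(n,len(u),(u.mean(),v.mean()) if len(u) else '')
    m=(p[...,1]>p[...,0]+30)&(p[...,1]>p[...,2]+40); v,u=np.nonzero(m); print(' green',len(u),(u.mean(),v.mean()) if len(u) else '')
E
```

```text
0 70 (np.float64(168.72857142857143), np.float64(174.72857142857143))
 green 87 (np.float64(168.10344827586206), np.float64(248.88505747126436))
1 0 
 green 0 
2 108 (np.float64(212.65740740740742), np.float64(182.89814814814815))
 green 90 (np.float64(198.8111111111111), np.float64(242.56666666666666))
```

View pics/cmp.png

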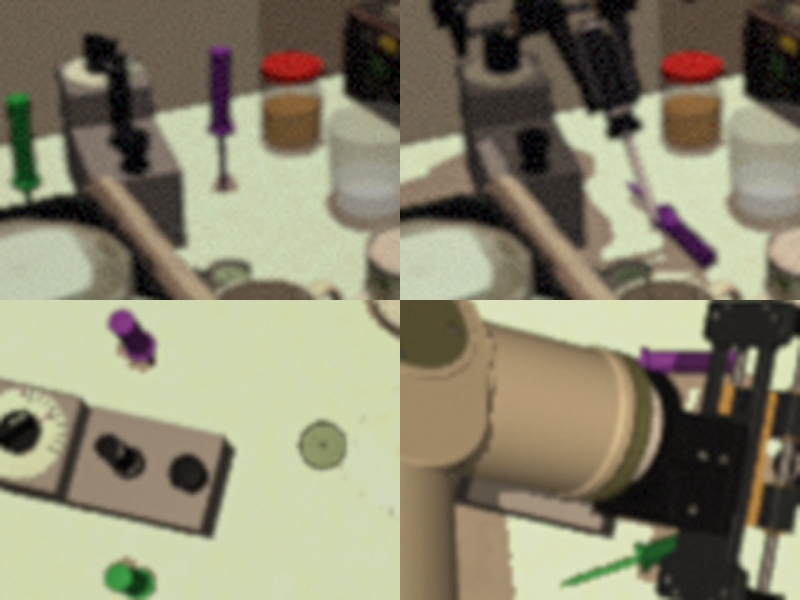

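Both decoys are now lying down. They had been balanced on their stems, and purple was already gone from its spot in the picture taken before I reached for the probe. The gripper never came near them, with at least 5 cm clearance and no contact force, so they probably toppled by themselves. They are clear of the task. I'll let the arm settle, do a final check of the tip and hand in.

```bash
python3 -m crank '{"steps":[[[0,0,0],[0,0,0]],[[0,0,0],[0,0,0]],[[0,0,0],[0,0,0]],[[0,0,0],[0,0,0]],[[0,0,0],[0,0,0]],[[0,0,0],[0,0,0]],[[0,0,0],[0,0,0]],[[0,0,0],[0,0,0]]]}'; python3 - <<'E'
from h import *
c=load('top2'); print('tip seen',world(c,287.2,223.2,.156)); s=monitor.read_state(); print(s['ee_pos'],abs(s['joint_vel']).max(),s['grip_force'])
print(ticket.close_job())
E
```

```text
time: 13.92
ee_pos: [0.4296, -0.1628, 0.2151]
eef_rot: [0.702, 0.601, -0.249, 0.291]
ft_force: [-0.3, -0.1, -1.1]
width: 0.0195
grip_force: 35.0
tip seen [ 0.4285012  -0.21906441  0.156     ]
[ 0.42956817 -0.16278168  0.21506471] 0.0021251445371693193 34.998985226266086
the job is handed in; nothing more can be done
None
```

The job is handed in (no verdict came back): the knob is at its zero stop, and the long probe is held still at 45° with its point about 6 cm above the middle of the mug's mouth; the green and purple look-alikes fell over during the run, apparently by themselves, as I saw no sign that the arm touched them.

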